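# Fit the sample carousel to the titration sample changer

### The job

Get the sample changer ready for a titration series: swing its titration head right out to the clear stop, lift the loose carousel by its grip and set it on the turntable's spindle, turned so that its three uneven holes drop over the three studs and it lies flat, fully home, on the turntable. Then swing the head all the way back in to its working stop and let go. Don't knock over or shift the glassware and bottles standing around.

Things in the scene. Friction and masses are not known exactly. Their poses are not given: they have to be found in the camera images.
- carousel_grip (a point): Centre of the carousel's dark-grey upright grip bar: 18 mm thick (along x), 64 mm long (along y), 44 mm tall. The loose carousel is a light-grey round plate, 190 mm across, 10 mm thick, 98 mm high overall, 0.3 to 0.55 kg, with six 40 mm beaker holes; it starts flat on the bench beside the changer. This point is 76 mm above its underside; z up, the centre line.
- carousel_seat (a point): Centre of the carousel's underside; same axes as carousel_grip. Here opens the 27 mm bore of the central sleeve, 50 mm deep and closed on top, that goes over the spindle. The sleeve is 40 mm outside and carries the grip bar from 54 mm up. The carousel may be set on the spindle and turned there.
- carousel_hole (a point): Mouth, on the underside, of the carousel's lone stud hole, 35 mm from the centre along its +x. Three 15 mm stud holes go through the plate, all 35 mm from the centre, at 0 (this one), 140 and 220 degrees from x, counter-clockwise from above: two close together and one apart. Seen from above as the three small holes round the sleeve.
- turntable_top (a point): Centre of the upper face (68 mm above the bench) of the sample changer's turntable, a dark-grey disc 168 mm across on a light-grey round housing 220 mm across; z up. A steel spindle 24 mm thick and 40 mm high stands here, tapering over its top 10 mm to 12 mm. Drive holds the turntable: it does not turn. The carousel is home when its underside lies on this face.
- stud_lone (a point): Foot of the lone stud, on the turntable's face, 35 mm from the centre along turntable_top's +x. Three steel studs 12 mm thick, 20 mm high, tapering over their top 7 mm, stand at 0 (this one), 140 and 220 degrees from x, counter-clockwise from above, 35 mm out. So the carousel fits one way only: its x along turntable_top's x, play 1.5 mm.
- head_arm (a joint): Swing of the titration head's arm about the upright tower post, rad: 0 = working stop, head over the turntable's beaker circle (in the carousel's way); it grows clockwise seen from above, towards the robot's left, to 1.6 = clear stop beside the changer. It stays where it is left and takes about 1.5 N at the knob to swing. Past 1.2 the way down is free for the carousel.
- head_knob (a point): Centre of the upright black knob on top of the titration head, 247 mm above the bench, 82 mm from the post's axis: 18 mm thick with a 22 mm rim on top, 40 mm tall (its foot 20 mm below this point, on the head's flat top). The head is 42 mm thick; its electrode and stirrer hang to 120 mm above the bench.
- head_hinge (a point): Axis of the tower post about which the arm swings, at the knob's height (247 mm above the bench). The post is 22 mm thick, its top is 246 mm above the bench; it stands 150 mm from the turntable's centre, on the side away from the robot.
- flask_large: Bystander: conical glass flask, 84 mm wide, 140 mm tall, standing between the changer and the carousel. Origin at the centre of its underside.
- flask_small: Bystander: conical glass flask, 72 mm wide, 115 mm tall, also between the two, nearer the robot. Origin at the centre of its underside.
- beaker_mid: Bystander: glass beaker, 54 mm wide, 68 mm tall, on the far side between the two. Origin at the centre of its underside.
- beaker_low: Bystander: small glass beaker, 44 mm wide, 55 mm tall, far left. Origin at the centre of its underside.
- reagent: Bystander: amber reagent bottle, 62 mm wide, 135 mm tall, on the left. Origin at the centre of its underside.
- washbottle: Bystander: white wash bottle with a red spout, 66 mm wide, 172 mm tall, on the right. Origin at the centre of its underside.
- volumetric: Bystander: amber volumetric flask, 68 mm wide, 189 mm tall, far right. Origin at the centre of its underside.

How it is judged:
By the outcome, as a careful person would: the job done as asked, in the order asked, and still so for the second after the job is handed in, with the robot touching nothing.
It also fails if it takes over 72 s, if anything falls off the work surface, if the arm or the gripper's body presses on something with over 40 N, if the wrist force passes 120 N, or if a joint passes its speed limit or range.

### The arm

A 6-joint arm with a two-finger parallel gripper is mounted at the origin on the work surface. World frame = base frame: x ahead of the robot, y to its left, z up, the work surface at z = 0. Lengths are in mm, angles in degrees, forces in N, time in s.
With the tool pointing down it reaches from about 275 to 825 mm from the base axis. Payload 4.9 kg.
Tool frame: the origin (TCP) lies at the very end of the fingers, on their centre line; the grasp point (between the pads) lies env.hold_point_z behind it (env.hold_point_z is the distance from the TCP to the grasp point, in mm); z points along the fingers, x is the direction in which the jaws open and shut, and the axes are right-handed (so a half turn about z gives the same grasp; the last joint's range is limited). The gripper opens to 85 mm and grips with 20 to 120 N. Pads are 22 mm wide; open, the fingers measure 114 mm over their backs; the gripper's body (76 mm by 85 mm) begins 54 mm behind the grasp point. The pads swing forward as they close: fully open they stand 13 mm farther back than shut.
Start: joints at [55.508, 18.69, -11.035, 60.275, 0, 82.311], TCP at [248.006, 490.929, 231.281] pointing down, gripper open.
Joint ranges: [-152.03, 152.03], [-55.5, 102.48], [-74.3, 77.21], [-110.64, 120.58], [-84.22, 78.4], [-180, 180]. Speed limits (degrees/s): [147.25, 147.25, 180, 180, 180, 180].

### API

Orientations are given as a 3x3 rotation matrix whose columns are the frame's x, y, z axes.
In Python, from cell import env, eyes gives the robot as it stands.
- The arm moves only by the tool servo_tool, never from a script. Its argument "moves" is a list of rows, each a list of 5 numbers: the shift along the tool's x, y, z in mm, then the turn about the tool's z in degrees, then the finger opening in mm, from 0 to 85.4. In form: [[x, y, z, yaw, claw], ...]. A call has 1 to 20 rows; each row is the pose to reach, as a shift and turn from the pose measured when the call began, along the tool's axes at that moment; what a row does not reach only later rows make up. A row lasts 1/8 s, in which the tool goes at most 62.5 mm and 10.7 degrees, less where a joint would pass 70% of its speed; a pose out of reach is approached as far as the arm can. A call with a gripper value outside its range is refused whole. The fingers move at their own pace and stop on an object; "squeeze" is the grip in N (left out, the last holds). Time passes only in rows, so rows that repeat a pose let the fingers close. It gives the time, the measured TCP pose, the force and the opening at its end, in the units of the state.
- env.read_state(): the state, without advancing time (a new reading comes with each control period).
- eyes.get_image(name): name is "scene" or "top"; returns the picture (480x640x3 uint8, red, green, blue); there is no depth.
- eyes.camera_params(name): a dict with "fx", "fy", "cx", "cy" (pixels), "R" (3x3) and "t" (3): a world point X has camera coordinates R X + t. Camera axes: x right, y down, z forward; pixel columns grow to the right and rows downward; lengths in mm; the calibration is good to about 2 mm. A picture is of the moment at which its call begins. camera_params takes no time and is no camera call.
- env.sign_off(): hands the job in, once; it reports no verdict.
The state is a dict: "time": time; "joint_positions": joint angles; "qd": joint speeds; "joint_efforts": joint torques, N m; "position": TCP position; "orientation": TCP orientation; "contact_force": force on the tool from outside, world axes, zero at the start; "ft_torque": the same for the moment, N m; "gripper_width": opening from 0.0 (shut) to 1.0 (fully open).
Only numpy, scipy, OpenCV 4.12 (cv2) and the standard library are available. Lean on these libraries where they do the work, as an engineer would, in place of code of your own. Each camera call takes 0.05 s, during which the arm holds its last target. There are 200 camera calls.

## Working session

There is one attempt and no reset: what is moved stays moved. The work goes in short steps, Python scripts to look and compute and a tool call to move; the robot and the scene stay as the last step left them, time stands still between calls to the robot, and variables do not carry over. Pictures are saved under pics/ and viewed, about 8 in all and at most 12, crops included, and the job is handed in when it is done.

Besides the shell and the picture viewer there is one more tool, called as a command line: name --pt "numbers of a row" for each row, then --argument value for the rest. servo_tool: Moves the arm, as the interface text tells. Its arguments: {"type":"object","properties":{"moves":{"type":"array"},"squeeze":{"type":"number"}},"required":["moves"]}

```bash
ls; mkdir -p pics; python3 - <<'E'
from cell import env, eyes
import cv2,numpy as np
for n in("scene","top"):
    im=eyes.get_image(n); cv2.imwrite(f"pics/{n}0.png",im[...,::-1])
    p=eyes.camera_params(n); print(n,{k:np.round(v,3).tolist() for k,v in p.items()})
    print((-np.array(p["R"]).T@np.array(p["t"])).round(0))
print(env.hold_point_z); s=env.read_state(); print(s)
E
```

```text
pics
scene {'fx': 588.727, 'fy': 588.727, 'cx': 323.745, 'cy': 241.828, 'R': [[-0.561, 0.827, 0.012], [0.634, 0.44, -0.636], [-0.531, -0.35, -0.772]], 't': [289.78, -235.186, 1702.52]}
[1217.  459. 1161.]
top {'fx': 555.34, 'fy': 555.34, 'cx': 312.473, 'cy': 243.08, 'R': [[-0.025, -1.0, -0.004], [-0.998, 0.025, -0.052], [0.052, 0.003, -0.999]], 't': [-8.408, 538.39, 1338.427]}
[ 468.  -26. 1365.]
18.700000000000003
{'time': 0.1, 'joint_positions': array([ 5.55088238e+01,  1.87287906e+01, -1.10860400e+01,  6.02753030e+01,
       -6.91278281e-04,  8.23116330e+01]), 'qd': array([-0.10657376, -0.02689644,  0.14828192, -0.09732745,  0.11064476,
       -0.01911837]), 'joint_efforts': array([ 2.59099055e-03, -4.44237435e+01,  2.63038713e+01,  7.84948032e-03,
        4.00703846e-05, -1.16386926e-05]), 'position': array([247.6934227 , 490.47982353, 230.57355371]), 'orientation': array([[ 4.50920608e-01,  8.92563628e-01, -8.80884934e-04],
       [ 8.92562698e-01, -4.50921425e-01, -1.30342437e-03],
       [-1.56059907e-03, -1.98504124e-04, -9.99998763e-01]]), 'contact_force': array([-0.36035425,  0.45064819,  0.02945433]), 'ft_torque': array([ 0.01153592, -0.02559252,  0.0580262 ]), 'gripper_width': 1.003223551557376}
```

View pics/scene0.png

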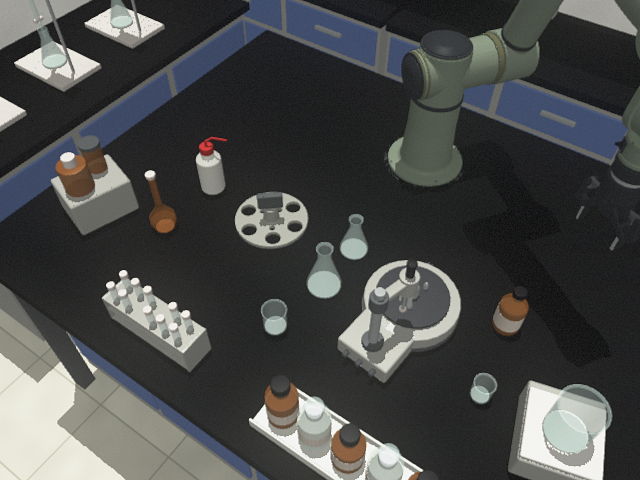

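View pics/top0.png

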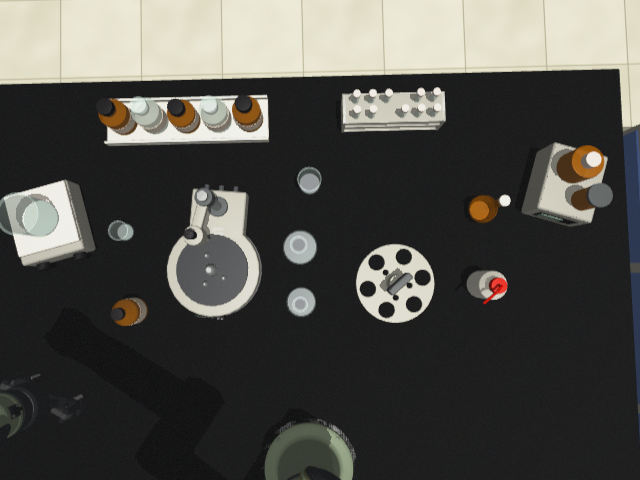

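Scene: the changer is at top px (212,270), with its knob at (190,234) and post at (204,196). The carousel is at (396,283), with its grip running diagonally. Next: zoomed crops and ray casts.

```bash
cat > h.py <<'E'
from cell import env, eyes
import cv2,numpy as np
P={n:eyes.camera_params(n) for n in("scene","top")}
def ray(n,uv):
    p=P[n];R=np.array(p["R"]);t=np.array(p["t"])
    return -R.T@t, R.T@np.array([(uv[0]-p["cx"])/p["fx"],(uv[1]-p["cy"])/p["fy"],1])
def onz(n,uv,z):
    c,d=ray(n,uv); return c+d*(z-c[2])/d[2]
def proj(n,X):
    p=P[n]; x=np.array(p["R"])@X+np.array(p["t"]); return np.array([p["fx"]*x[0]/x[2]+p["cx"],p["fy"]*x[1]/x[2]+p["cy"]])
def tri(u1,u2):
    (a,d),(b,e)=ray("scene",u1),ray("top",u2)
    s=np.linalg.lstsq(np.c_[d,-e],b-a,rcond=None)[0]; p,q=a+s[0]*d,b+s[1]*e
    return (p+q)/2,np.linalg.norm(p-q)
def crop(im,x,y,w,h,k,name):
    cv2.imwrite("pics/"+name,cv2.resize(im[y:y+h,x:x+w,::-1],None,fx=k,fy=k,interpolation=cv2.INTER_CUBIC))
def ell(mask,amin=10):
    cs,_=cv2.findContours(mask.astype(np.uint8),cv2.RETR_CCOMP,cv2.CHAIN_APPROX_NONE)
    return [(cv2.contourArea(c),cv2.fitEllipse(c)) for c in cs if len(c)>=5 and cv2.contourArea(c)>amin]
E
python3 - <<'E'
from h import *
im=eyes.get_image("top"); s=eyes.get_image("scene")
a=im[185:325,160:270,::-1]; b=im[228:338,340:450,::-1]; 
A=cv2.resize(a,None,fx=4,fy=4,interpolation=cv2.INTER_CUBIC); B=cv2.resize(b,None,fx=3.6,fy=3.6,interpolation=cv2.INTER_CUBIC)
c=np.zeros((560,A.shape[1]+360,3),np.uint8); c[:,:A.shape[1]]=A; B=cv2.resize(b,(360,360),interpolation=cv2.INTER_CUBIC); c[:360,A.shape[1]:]=B
cv2.imwrite("pics/crop1.png",c)
crop(s,230,180,240,200,3.3,"crop2.png")
hsv=cv2.cvtColor(im,cv2.COLOR_RGB2HSV)
g=im.max(2); 
m=(g>120)
for nm,(x,y,w,h) in dict(ch=(160,180,110,145),car=(345,235,100,100)).items():
    mm=np.zeros_like(m); mm[y:y+h,x:x+w]=m[y:y+h,x:x+w]
    for A,e in ell(mm): print(nm,round(A),np.round(e[0],1),np.round(e[1],1),"z10",onz("top",e[0],10)[:2].round(0),"z68",onz("top",e[0],68)[:2].round(0))
E
```

```text
ch 32 [208.9 270. ] [6.1 6.9] z10 [479. 232.] z68 [478. 221.]
ch 20 [221.7 209.8] [ 4.5 12.1] z10 [625. 199.] z68 [619. 189.]
ch 3754 [214.  256.6] [ 81.8 123.6] z10 [511. 219.] z68 [509. 209.]
car 4744 [394.8 283. ] [77.3 78.1] z10 [ 436. -219.] z68 [ 437. -211.]
car 222 [386.2 309.5] [16.7 17.1] z10 [ 372. -196.] z68 [ 377. -189.]
car 222 [413.4 303.8] [16.7 17.2] z10 [ 385. -263.] z68 [ 388. -253.]
car 38 [395.2 296.5] [6.4 8.4] z10 [ 403. -219.] z68 [ 406. -211.]
car 41 [407.9 284.8] [6.3 9.8] z10 [ 431. -251.] z68 [ 433. -241.]
car 227 [367.5 288.4] [16.8 17.3] z10 [ 425. -153.] z68 [ 426. -147.]
car 218 [422.1 277.1] [16.3 17.2] z10 [ 449. -286.] z68 [ 450. -275.]
car 392 [392.4 279.8] [21.7 29.3] z10 [ 444. -214.] z68 [ 445. -206.]
car 218 [376.1 261.9] [16.4 17.1] z10 [ 488. -176.] z68 [ 488. -169.]
car 218 [403.3 256.3] [16.5 17.1] z10 [ 500. -242.] z68 [ 499. -233.]
```

View pics/crop1.png

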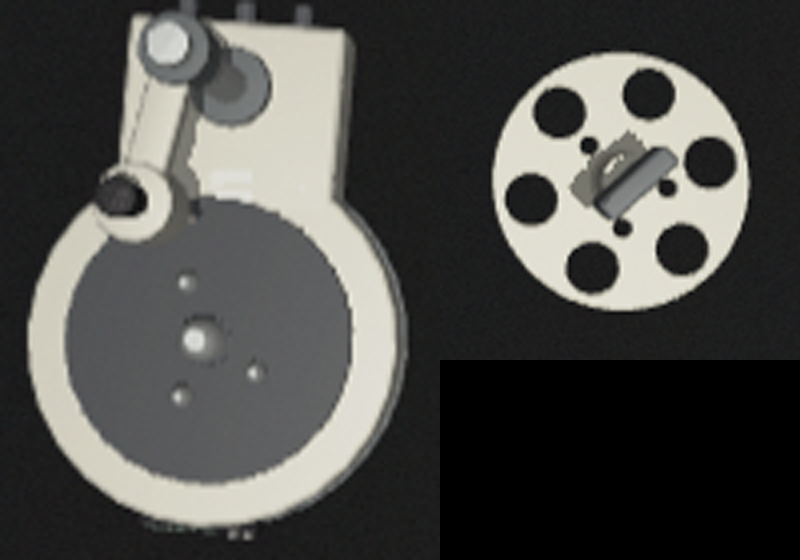

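View pics/crop2.png

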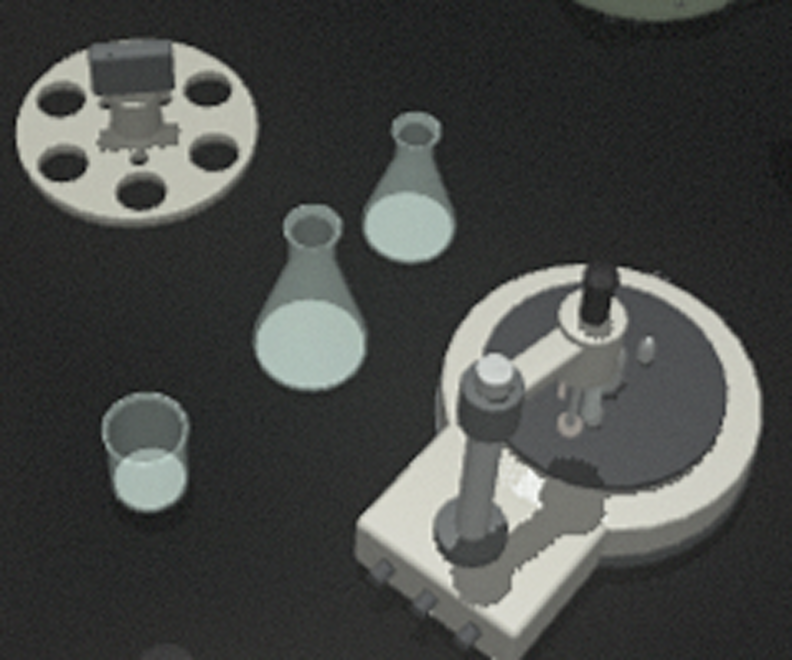

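Crop readings (full-image px):
- **Stud tips:** (206.8,255.8) is the lone one. The pair is at (205.3,284.3) and (223.8,278.3).
- **Carousel stud holes:** (385.5,272.6) is the lone one. The pair is at (409.7,285.4) and (395.6,297.7).
- **Knob top:** top view (190.5,233.8), scene view (412,262).
- **Post cap:** top view (201.8,195.5), scene view (380,292).

```bash
cat >> h.py <<'E'
REF=35*np.array([[np.cos(a),np.sin(a)] for a in np.radians([0,140,220])])
def fit3(pts):  # lone, +140, +220 in world xy -> centre, angle deg
    pts=np.array(pts); M=np.c_[np.r_[REF[:,0],REF[:,1]],np.r_[-REF[:,1],REF[:,0]],np.r_[np.ones(3),np.zeros(3)],np.r_[np.zeros(3),np.ones(3)]]
    s,r=np.linalg.lstsq(M,np.r_[pts[:,0],pts[:,1]],rcond=None)[:2]
    return s[2:].round(1),np.degrees(np.arctan2(s[1],s[0])).round(1),np.hypot(s[0],s[1]).round(2),r
def cen(g,uv,r,bright):
    u,v=np.round(uv).astype(int); w=g[v-r:v+r+1,u-r:u+r+1].astype(float); w=w-np.median(w) if bright else np.median(w)-w
    w=np.clip(w-0.25*w.max(),0,None); Y,X=np.mgrid[v-r:v+r+1,u-r:u+r+1]; return np.array([(w*X).sum(),(w*Y).sum()])/w.sum()
E
python3 - <<'E'
from h import *
im=np.mean([eyes.get_image("top") for _ in range(3)],0).astype(np.uint8); g=im.max(2)
S=[(206.8,255.8),(205.3,284.3),(223.8,278.3)]; H=[(385.5,272.6),(409.7,285.4),(395.6,297.7)]
# ccw order from above: image up=+x, left=+y
Sc=[cen(g,p,3,True) for p in S]; Hc=[cen(g,p,4,False) for p in H]
print(np.round(Sc,1).tolist(),np.round(Hc,1).tolist())
for Q,z,n in((Sc,87,"stud"),(S,87,"stud0"),(Hc,8,"hole"),(H,8,"hole0")):
    w=[onz("top",p,z)[:2] for p in Q]; print(n,np.round(w,0).tolist(),fit3(w),fit3([w[0],w[2],w[1]]))
d=((g>60)&(g<115)); mm=np.zeros_like(d); mm[230:310,170:255]=d[230:310,170:255]
for A,e in ell(mm,500): print("disc",round(A),np.round(e,1) if 0 else e, onz("top",e[0],68).round(1))
k=tri((412.1,262.4),(190.5,233.75)); t=tri((380,292.1),(201.75,195.5)); print("knob",k,"post",t)
print("knob z266",onz("top",(190.5,233.75),266).round(1),onz("scene",(412.1,262.4),266).round(1))
dd=k[0]-t[0]; print(np.hypot(*dd[:2]),np.degrees(np.arctan2(dd[1],dd[0])))
E
```

```text
[[205.5, 255.1], [204.0, 283.8], [222.7, 277.8]] [[385.1, 272.1], [408.7, 284.7], [395.1, 297.0]]
stud [[513.0, 225.0], [447.0, 230.0], [459.0, 186.0]] (array([478.9, 215.4]), np.float64(16.2), np.float64(1.0), array([0.01710795])) (array([475.5, 214.4]), np.float64(16.0), np.float64(0.43), array([2903.36778432]))
stud0 [[511.0, 222.0], [446.0, 226.0], [458.0, 184.0]] (array([477.5, 212.5]), np.float64(16.2), np.float64(0.99), array([0.06753929])) (array([474.1, 211.5]), np.float64(15.7), np.float64(0.43), array([2852.1768804]))
hole [[463.0, -197.0], [431.0, -253.0], [402.0, -219.0]] (array([ 434.1, -221.5]), np.float64(40.4), np.float64(0.42), array([2843.66813759])) (array([ 436.8, -219.3]), np.float64(40.2), np.float64(0.99), array([0.05727298]))
hole0 [[462.0, -198.0], [429.0, -256.0], [400.0, -221.0]] (array([ 432.5, -223. ]), np.float64(41.3), np.float64(0.43), array([2943.98509488])) (array([ 435.3, -220.7]), np.float64(40.2), np.float64(1.01), array([0.4069966]))
disc 3830 ((211.9480438232422, 269.5044860839844), (69.6584701538086, 71.21129608154297), 40.38756561279297) [479.3 214.2  68. ]
knob (array([548.39678077, 220.3589213 , 267.44908668]), np.float64(3.6908146568821385)) post (array([627.91404331, 200.00547668, 245.8196445 ]), np.float64(0.7095913394843744))
knob z266 [549.4 219.1 266. ] [546.2 221.5 266. ]
82.08080012978766 165.64267496829768
```

```bash
cat >> h.py <<'E'
def rel(targets,claw=None):  # targets: (x,y,z,world yaw of tool x) -> tool rows from present pose
    s=env.read_state(); R=s["orientation"]; p=s["position"]; y0=np.degrees(np.arctan2(R[1,0],R[0,0]))
    print("at",p.round(1),"yaw",y0.round(1),"F",s["contact_force"].round(1),"w",round(s["gripper_width"]*85.4,1),"t",s["time"])
    for t in targets:
        d=R.T@(np.array(t[:3])-p); print(np.r_[d.round(1),round((y0-t[3]+180)%360-180,1)].tolist())
E
python3 - <<'E'
from h import *
rel([(247.7,490.5,310,63.2),(548.4,220.4,310,75.6),(548.4,220.4,236,75.6)])
E
```

```text
at [247.9 490.8 231.1] yaw 63.2 F [-0.1 -0.5 -2.1] w 85.4 t 0.35
[-0.4, -0.1, -78.9, -0.0]
[-105.9, 390.1, -78.9, -12.4]
[-105.9, 390.1, -4.9, -12.4]
```

servo_tool --pt "0 0 -50 0 85" --pt "-8 30 -79 -3 85" --pt "-20 75 -79 -8 85" --pt "-35 130 -79 -12 85" --pt "-51 187 -79 -12 80" --pt "-67 245 -79 -12 70" --pt "-82 303 -79 -12 60" --pt "-95 350 -79 -12 50" --pt "-106 390 -79 -12 50" --pt "-106 390 -79 -12 50" --pt "-106 390 -79 -12 50" --pt "-106 390 -50 -12 50" --pt "-106 390 -30 -12 50" --pt "-106 390 -30 -12 50"

```text
time: 2.1
position: [546.2, 221.2, 259.9]
orientation: [[0.254, 0.967, -0.004], [0.967, -0.254, -0.001], [-0.002, -0.003, -1.0]]
contact_force: [0.9, 0.8, -0.5]
gripper_width: 0.587
```

```bash
python3 - <<'E'
from h import *
a=eyes.get_image("top"); b=eyes.get_image("scene")
A=cv2.resize(a[160:290,140:270,::-1],(400,400),interpolation=cv2.INTER_CUBIC);B=cv2.resize(b[200:330,345:475,::-1],(400,400),interpolation=cv2.INTER_CUBIC)
cv2.imwrite("pics/k1.png",np.hstack([A,B]))
rel([(548.4,220.4,236,75.6)])
E
```

```text
at [547.8 221.2 262. ] yaw 75.3 F [ 0.2 -0.   0.7] w 50.1 t 2.2
[-0.7, 0.7, 26.0, -0.3]
```

View pics/k1.png

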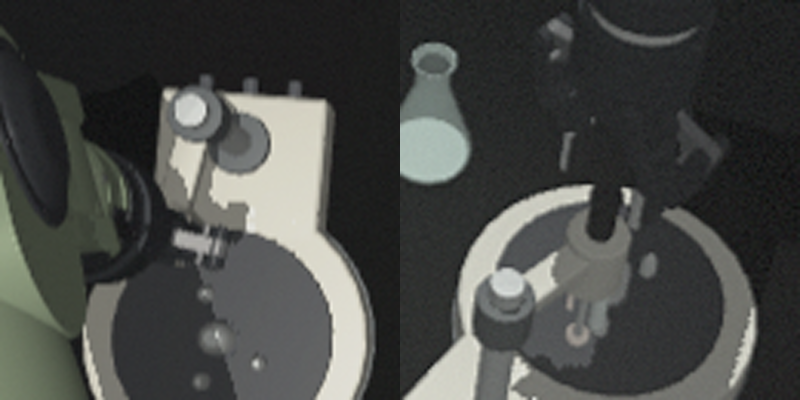

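The pictures show the knob between the open fingers. Now I'll lower, cage the knob and swing it along the arc (R = 82).

servo_tool --pt "-0.5 0.7 10 0 50" --pt "-0.5 0.7 20 0 45" --pt "-0.5 0.7 26 0 35" --pt "-0.5 0.7 26 0 26" --pt "-0.5 0.7 26 0 26" --pt "-0.5 0.7 26 0 26" --squeeze 20

```text
time: 2.95
position: [548.6, 220.6, 236.3]
orientation: [[0.254, 0.967, 0.001], [0.967, -0.254, 0.0], [0.0, 0.001, -1.0]]
contact_force: [0.3, 0.1, -0.4]
gripper_width: 0.305
```

servo_tool --pt "5 0.2 0 3 26" --pt "12.8 1 0 9 26" --pt "22.6 3.2 0 16 26" --pt "32 6.5 0 23 26" --pt "41 11 0 30 26" --pt "49.4 16.6 0 37 26" --pt "57 23 0 44 26" --pt "63.7 30.4 0 51 26" --pt "69.5 38.5 0 58 26" --pt "74.3 47.3 0 65 26" --pt "78 56.7 0 72 26" --pt "80.5 66.4 0 79 26" --pt "81.7 75 0 85 26" --pt "82 82 0 90 26" --pt "81.7 87 0 93 26" --pt "81.7 87 0 93 26"

```text
time: 4.95
position: [643.9, 279.7, 236.1]
orientation: [[0.953, -0.301, -0.018], [-0.301, -0.954, 0.003], [-0.018, 0.002, -1.0]]
contact_force: [-27.1, 2.7, 10.9]
gripper_width: 0.306
```

```bash
python3 - <<'E'
from h import *
rel([(627,282,236,-17)])
a=eyes.get_image("top"); b=eyes.get_image("scene")
A=cv2.resize(a[150:280,130:260,::-1],(400,400),interpolation=cv2.INTER_CUBIC);B=cv2.resize(b[220:350,345:475,::-1],(400,400),interpolation=cv2.INTER_CUBIC)
cv2.imwrite("pics/k2.png",np.hstack([A,B]))
E
```

```text
at [643.9 279.7 236.1] yaw -17.5 F [-27.1   2.7  10.9] w 26.1 t 4.95
[-16.8, 3.0, 0.5, -0.5]
```

View pics/k2.png

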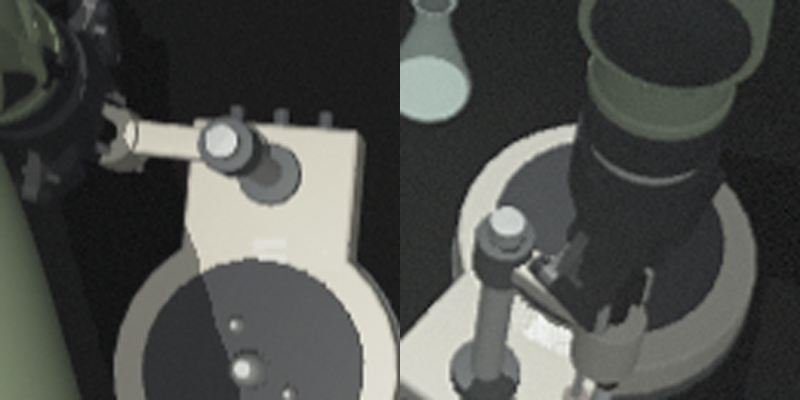

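The arm is at the clear stop: 27 N against it, and both views show the arm pointing left (+y). Next I release it and go to the carousel.

servo_tool --pt "-3 0 0 0 45" --pt "-3 0 0 0 55" --pt "-3 0 -20 0 60" --pt "-3 0 -55 0 60" --pt "-3 0 -80 0 60" --pt "-3 0 -80 0 60"

```text
time: 5.8
position: [644.4, 280.5, 318.6]
orientation: [[0.953, -0.301, -0.012], [-0.301, -0.953, 0.004], [-0.012, -0.001, -1.0]]
contact_force: [0.2, 0.2, -0.9]
gripper_width: 0.698
```

```bash
python3 - <<'E'
from h import *
rel([(436.8,-219.3,310,40.2),(436.8,-219.3,180,40.2),(436.8,-219.3,62,40.2)])
E
```

```text
at [644.4 280.5 318.6] yaw -17.5 F [ 0.2  0.2 -0.9] w 59.6 t 5.8
[-47.2, 539.1, 8.8, -57.7]
[-45.6, 539.2, 138.8, -57.7]
[-44.1, 539.3, 256.8, -57.7]
```

servo_tool --pt "-3 30 0 -4 65" --pt "-7 80 0 -10 70" --pt "-12 138 0 -18 70" --pt "-17 196 0 -26 70" --pt "-22 254 0 -34 70" --pt "-27 312 0 -42 70" --pt "-32 370 0 -50 70" --pt "-38 428 9 -58 70" --pt "-43 486 9 -58 70" --pt "-47 525 9 -58 70" --pt "-47 539 30 -58 70" --pt "-47 539 80 -58 70" --pt "-46 539 130 -58 70" --pt "-46 539 150 -58 70" --pt "-46 539 150 -58 70"

```text
time: 7.68
position: [434.5, -218.0, 166.3]
orientation: [[0.761, 0.648, -0.016], [0.649, -0.761, 0.007], [-0.007, -0.016, -1.0]]
contact_force: [0.4, 0.3, -0.3]
gripper_width: 0.814
```

```bash
python3 - <<'E'
from h import *
a=eyes.get_image("top"); b=eyes.get_image("scene")
A=cv2.resize(a[220:350,330:460,::-1],(400,400),interpolation=cv2.INTER_CUBIC);B=cv2.resize(b[130:260,215:345,::-1],(400,400),interpolation=cv2.INTER_CUBIC)
cv2.imwrite("pics/c1.png",np.hstack([A,B]))
rel([(436.8,-219.3,62,40.2)])
E
```

```text
at [ 436.3 -219.1  168.9] yaw 40.4 F [-0.  -0.3  0.5] w 70.2 t 7.775
[0.9, 1.6, 106.8, 0.2]
```

View pics/c1.png

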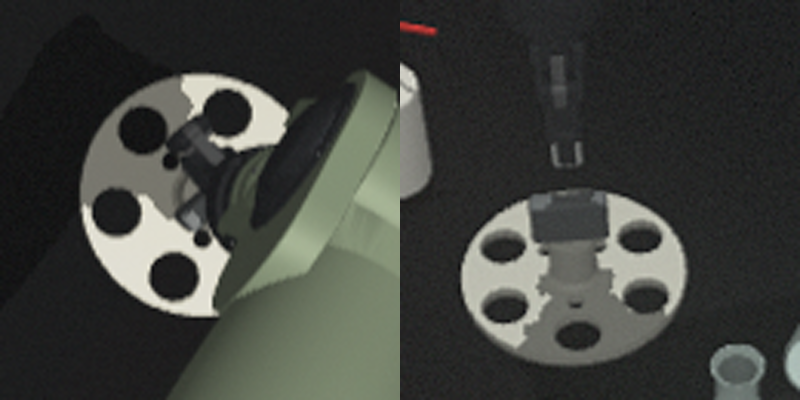

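The fingers are lined up over the bar in both views. Descending and gripping.

servo_tool --pt "1 1.6 40 0 60" --pt "1 1.6 80 0 50" --pt "1 1.6 100 0 45" --pt "1 1.6 107 0 45" --pt "1 1.6 107 0 30" --pt "1 1.6 107 0 10" --pt "1 1.6 107 0 5" --pt "1 1.6 107 0 5" --pt "1 1.6 107 0 5" --pt "1 1.6 107 0 5" --squeeze 70

```text
time: 9.02
position: [437.8, -220.1, 63.1]
orientation: [[0.761, 0.648, -0.01], [0.648, -0.761, 0.003], [-0.006, -0.008, -1.0]]
contact_force: [-2.0, -1.2, 5.7]
gripper_width: 0.199
```

```bash
python3 - <<'E'
from h import *
R=env.read_state()["orientation"]; print(R[:,2])
rel([(436.8,-219.3,70,40.2),(436.8,-219.3,250,40.2),(479,215,250,16.2)])
E
```

```text
[-0.00958395  0.00257844 -0.99995075]
at [ 437.8 -220.1   63.1] yaw 40.4 F [-2.  -1.2  5.7] w 17.0 t 9.025
[-0.3, -1.3, -6.9, 0.2]
[-1.3, -2.8, -186.9, 0.2]
[312.5, -306.0, -186.1, 24.2]
```

servo_tool --pt "0 0 -15 0 5" --pt "0 0 -50 0 5" --pt "-1 -2 -100 0 5" --pt "-1 -3 -150 0 5" --pt "-1 -3 -187 0 5" --pt "10 -13 -187 0 5" --pt "35 -37 -187 2 5" --pt "65 -66 -187 4 5" --pt "95 -95 -187 7 5" --pt "125 -124 -187 10 5" --pt "155 -153 -187 13 5" --pt "185 -182 -187 16 5" --pt "215 -211 -187 19 5" --pt "245 -240 -187 22 5" --pt "275 -269 -187 24 5" --pt "298 -291 -187 24 5" --pt "309 -302 -187 24 5" --pt "312 -306 -187 24 5" --pt "312 -306 -187 24 5" --pt "312 -306 -187 24 5"

```text
time: 11.52
position: [478.6, 213.7, 250.8]
orientation: [[0.96, 0.282, -0.01], [0.282, -0.96, 0.002], [-0.009, -0.005, -1.0]]
contact_force: [-0.2, -1.4, -3.5]
gripper_width: 0.199
```

```bash
python3 - <<'E'
from h import *
R=env.read_state()["orientation"]; print(R[:,2].round(4))
a=eyes.get_image("top"); b=eyes.get_image("scene")
cv2.imwrite("pics/h_top.png",a[...,::-1]);cv2.imwrite("pics/h_sc.png",b[...,::-1])
A=cv2.resize(a[160:330,130:300,::-1],(400,400),interpolation=cv2.INTER_CUBIC);B=cv2.resize(b[190:360,320:490,::-1],(400,400),interpolation=cv2.INTER_CUBIC)
cv2.imwrite("pics/h1.png",np.hstack([A,B]))
rel([(479,215,250,16.2)])
E
```

```text
[-0.0098  0.0021 -0.9999]
at [478.8 213.8 251. ] yaw 16.3 F [-0.   0.2 -3.6] w 17.1 t 11.625
[0.6, -1.0, 1.0, 0.1]
```

View pics/h1.png

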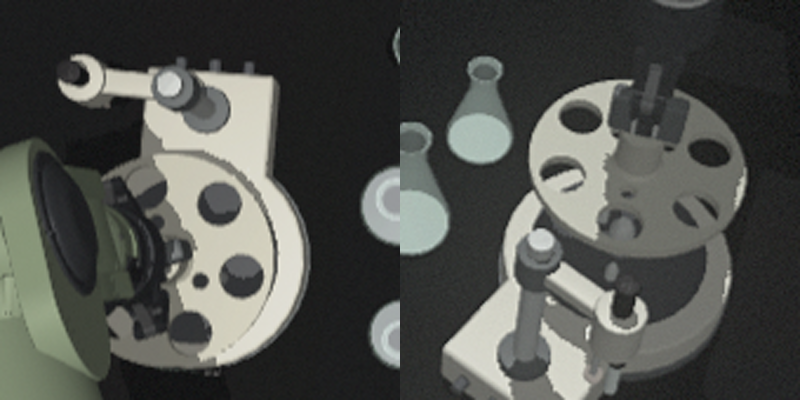

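Carousel hovers over the turntable, and the head is clear at the left (knob top crop ≈(161,191)). I'll descend with the fine shift, stopping above the studs to check force.

servo_tool --pt "0.5 0 25 0 5" --pt "0.5 0 55 0 5" --pt "0.5 0 72 0 5" --pt "0.5 0 78 0 5" --pt "0.5 0 82 0 5" --pt "0.5 0 86 0 5" --pt "0.5 0 91 0 5" --pt "0.5 0 96 0 5" --pt "0.5 0 96 0 5"

```text
time: 12.75
position: [478.8, 214.4, 154.8]
orientation: [[0.96, 0.281, -0.009], [0.281, -0.96, 0.003], [-0.008, -0.005, -1.0]]
contact_force: [1.4, 0.7, -5.2]
gripper_width: 0.202
```

```bash
python3 - <<'E'
from h import *
rel([(479.3,213.8,131,16.2)]); s=env.read_state(); print(s["ft_torque"].round(2),s["orientation"][:,2].round(4))
E
```

```text
at [478.8 214.4 154.8] yaw 16.3 F [ 1.4  0.7 -5.2] w 17.3 t 12.75
[0.5, 0.8, 23.8, 0.1]
[ 0.13 -0.5  -0.02] [-0.0087  0.0027 -1.    ]
```

servo_tool --pt "0 0 4 0 5" --pt "0 0 8 0 5" --pt "0 0 11 0 5" --pt "0 0 14 0 5" --pt "0 0 17 0 5" --pt "0 0 20 0 5" --pt "0 0 22 0 5" --pt "0 0 24 0 5" --pt "0 0 24 0 5"

```text
time: 13.88
position: [478.7, 214.3, 131.3]
orientation: [[0.96, 0.281, -0.008], [0.281, -0.96, 0.003], [-0.007, -0.005, -1.0]]
contact_force: [-0.3, -0.9, 2.6]
gripper_width: 0.201
```

```bash
python3 - <<'E'
from h import *
rel([(479.3,213.8,131,16.2)]); s=env.read_state(); print(s["ft_torque"].round(2),s["orientation"][:,2].round(4))
E
```

```text
at [478.7 214.3 131.3] yaw 16.3 F [-0.3 -0.9  2.6] w 17.2 t 13.875
[0.4, 0.7, 0.3, 0.1]
[ 0.06 -0.22  0.04] [-0.0081  0.0026 -1.    ]
```

TCP height matches the home value (131) and contact has started. I'll press lightly, release, rise, and move aside towards the knob with wide clearance.

servo_tool --pt "0 0 1.5 0 5" --pt "0 0 1.5 0 5" --pt "0 0 0 0 25" --pt "0 0 0 0 45" --pt "0 0 0 0 55" --pt "0 0 -15 0 55" --pt "0 0 -50 0 55" --pt "0 0 -100 0 55" --pt "0 0 -150 0 55" --pt "0 0 -185 0 55" --pt "0 0 -185 0 55"

```text
time: 15.25
position: [481.9, 214.4, 320.4]
orientation: [[0.96, 0.281, -0.001], [0.281, -0.96, 0.005], [-0.0, -0.005, -1.0]]
contact_force: [0.4, -0.6, -0.1]
gripper_width: 0.643
```

```bash
python3 - <<'E'
from h import *
rel([(640,290,318,-17)])
a=eyes.get_image("top"); b=eyes.get_image("scene")
cv2.imwrite("pics/p_top.png",a[...,::-1]);cv2.imwrite("pics/p_sc.png",b[...,::-1])
A=cv2.resize(a[160:330,130:300,::-1],(400,400),interpolation=cv2.INTER_CUBIC);B=cv2.resize(b[220:390,320:490,::-1],(400,400),interpolation=cv2.INTER_CUBIC)
cv2.imwrite("pics/p1.png",np.hstack([A,B]))
E
```

```text
at [481.9 214.4 320.4] yaw 16.3 F [ 0.4 -0.6 -0.1] w 54.9 t 15.25
[173.0, -28.1, 2.5, 33.3]
```

View pics/p1.png

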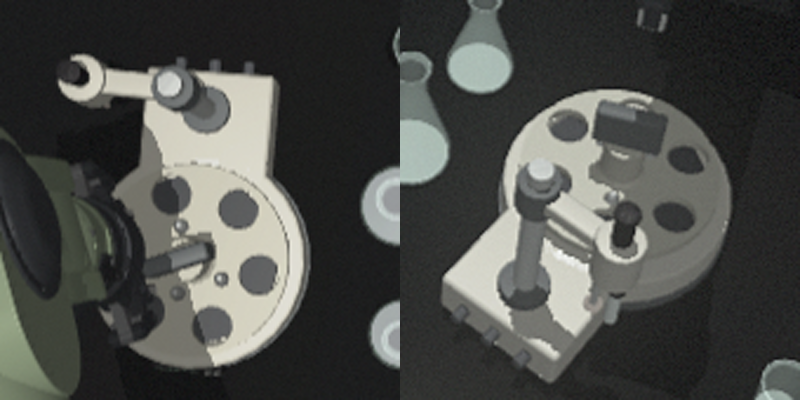

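The carousel lies flat: all three studs show through the holes at top crop (181,227), (221,279) and (177,293). The knob is at top px (160.6,190.6), scene px (417.3,310.5).

```bash
python3 - <<'E'
from h import *
k=tri((417.3,310.5),(160.6,190.6)); print(k, onz("top",(160.6,190.6),267).round(1),onz("scene",(417.3,310.5),267).round(1))
d=k[0][:2]-[627.9,200]; th=np.degrees(np.arctan2(d[1],d[0])); print(np.hypot(*d),th,"swing",np.radians(165.6-th))
t=np.radians(th); x,y=627.9+82*np.cos(t),200+82*np.sin(t)
rel([(x,y,320,th-90),(x,y,262,th-90),(x,y,236,th-90)])
E
```

```text
(array([636.58301755, 279.87302063, 263.55850956]), np.float64(3.687866107014279)) [636.9 277.3 267. ] [637.7 282.1 267. ]
80.34360098248213 83.79572440247671 swing 1.427753951385633
at [480.2 213.9 316.8] yaw 16.3 F [0.2 0.5 0.1] w 55.0 t 15.35
[169.3, -20.9, -4.1, 22.6]
[169.6, -20.6, 53.9, 22.6]
[169.8, -20.5, 79.9, 22.6]
```

The carousel's beaker circle is about 68 mm in radius, which equals 150−82. So joint zero points at the turntable centre (174°), and the head started at about 0.15 rad. The clear stop now reads about 1.58 rad, which agrees with 1.6. The swing back must therefore end near 174°, pressed against the stop.

servo_tool --pt "20 -3 -4 3 55" --pt "60 -8 -4 9 55" --pt "105 -13 -4 16 55" --pt "145 -18 -4 22 55" --pt "170 -20.6 -4 23 55" --pt "170.5 -20.6 -4 23 50" --pt "170.5 -20.6 20 23 50" --pt "170.5 -20.6 50 23 50" --pt "170.5 -20.6 70 23 50" --pt "170.5 -20.6 80 23 45" --pt "170.5 -20.6 80 23 35" --pt "170.5 -20.6 80 23 26" --pt "170.5 -20.6 80 23 26" --pt "170.5 -20.6 80 23 26" --squeeze 20

```text
time: 17.1
position: [637.7, 281.9, 236.5]
orientation: [[0.993, -0.116, -0.006], [-0.116, -0.993, 0.003], [-0.007, -0.002, -1.0]]
contact_force: [0.1, 0.8, -0.3]
gripper_width: 0.306
```

servo_tool --pt "-5 0.2 0 -3 26" --pt "-12.8 1 0 -9 26" --pt "-22.6 3.2 0 -16 26" --pt "-32 6.5 0 -23 26" --pt "-41 11 0 -30 26" --pt "-49.4 16.6 0 -37 26" --pt "-57 23 0 -44 26" --pt "-63.7 30.4 0 -51 26" --pt "-69.5 38.5 0 -58 26" --pt "-74.3 47.3 0 -65 26" --pt "-78 56.7 0 -72 26" --pt "-80.5 66.4 0 -79 26" --pt "-81.7 75 0 -85 26" --pt "-82 82 0 -90 26" --pt "-81.8 88 0 -92 26" --pt "-81.5 93 0 -92 26" --pt "-81.5 95 0 -92 26"

```text
time: 19.23
position: [545.9, 203.7, 237.2]
orientation: [[0.078, 0.997, -0.006], [0.997, -0.078, 0.019], [0.018, -0.007, -1.0]]
contact_force: [1.4, 23.4, -5.1]
gripper_width: 0.304
```

```bash
python3 - <<'E'
from h import *
rel([(546.3,208.3,236,84.2)]); s=env.read_state(); d=s["position"][:2]-[627.9,200]; print(np.hypot(*d),np.degrees(np.arctan2(d[1],d[0])))
E
```

```text
at [545.9 203.7 237.2] yaw 85.5 F [ 1.4 23.4 -5.1] w 26.0 t 19.225
[4.6, 0.0, 1.2, 1.3]
82.06237285873289 177.39148662660307
```

Head is at the working stop: 23 N, with the knob at about 174°. Releasing, rising and backing off.

servo_tool --pt "0 0 0 0 30" --pt "0 0 0 0 45" --pt "3 0 0 0 55" --pt "4 0 -3 0 55" --pt "4 0 -30 0 55" --pt "4 0 -70 0 55" --pt "4 0 -90 0 55" --pt "15 -40 -95 0 55" --pt "35 -95 -95 0 55" --pt "60 -150 -95 0 55" --pt "90 -190 -95 0 55" --pt "120 -220 -95 0 55" --pt "140 -240 -95 0 55" --pt "140 -240 -95 0 55" --pt "140 -240 -95 0 55"

```text
time: 21.1
position: [318.5, 359.8, 336.5]
orientation: [[0.078, 0.997, -0.005], [0.997, -0.078, 0.018], [0.018, -0.007, -1.0]]
contact_force: [0.3, 0.6, -1.6]
gripper_width: 0.646
```

```bash
python3 - <<'E'
from h import *
rel([(546.3,208.3,236,84.2)])
a=eyes.get_image("top"); b=eyes.get_image("scene")
A=cv2.resize(a[160:330,130:300,::-1],(400,400),interpolation=cv2.INTER_CUBIC);B=cv2.resize(b[100:400,240:540,::-1],(400,400),interpolation=cv2.INTER_AREA)
cv2.imwrite("pics/f1.png",np.hstack([A,B])); cv2.imwrite("pics/f_top.png",a[...,::-1])
o=cv2.imread("pics/top0.png").max(2).astype(int)
for n,(x,y,w,h) in dict(fl=(280,225,40,45),fs=(280,282,40,40),bm=(290,160,40,40),bl=(103,215,36,32),re=(105,290,50,45),wb=(455,260,60,50),vo=(460,185,60,45)).items():
    d=np.abs(a.max(2).astype(int)-o)[y:y+h,x:x+w]; print(n,(d>40).sum())
E
```

```text
at [318.5 359.8 336.5] yaw 85.5 F [ 0.3  0.6 -1.6] w 55.2 t 21.1
[-135.0, 239.6, 96.5, 1.3]
fl 0
fs 0
bm 0
bl 0
re 6
wb 0
vo 0
```

View pics/f1.png

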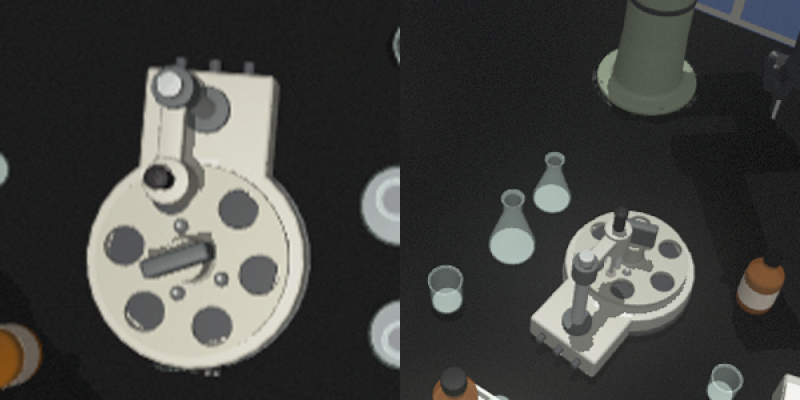

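The final view shows the carousel flat with its studs through, and the head over a beaker hole with its knob at top px (197,235). One numeric check of the head angle, then hand in.

```bash
python3 - <<'E'
from h import *
k=onz("top",(197.15,234.8),267); d=k[:2]-[627.9,200]; a=np.degrees(np.arctan2(d[1],d[0])); print(k.round(1),np.hypot(*d).round(1),a.round(1),"expected 174.2")
if abs(a-174.2)<4: env.sign_off(); print("signed off", env.read_state()["time"])
E
```

```text
[546.9 205.7 267. ] 81.2 176.0 expected 174.2
the job is handed in; nothing more can be done
the job is handed in; nothing more can be done
```

The sample changer is ready and the job is handed in, at about 21 s of robot time.

**What I did, in order:**
1. I swung the head out to its clear stop; it pushed back with 27 N there, and the cameras put the swing at about 1.58 rad (stop 1.6).
2. I lifted the carousel by its grip and lowered it over the spindle and studs.
3. I swung the head back in until it met the working stop with 23 N, let go, and moved the arm well clear.

**What the last checks showed:**
- **Carousel:** the gripper was 131.3 mm high when it set the carousel down, against 131.1 mm expected for fully home. All three studs show through their holes.
- **Head:** the cameras put it at 176°, against about 174° expected for the working stop. I put that 2° difference down to image error.
- **Glassware and bottles:** the before and after pictures show no change at any of them except six pixels at the reagent bottle. I did not look further into those, but nothing went near the bottle and I take them as shadow or noise.

**One reading disagreed at first:** measured from where the head started, the swing to the clear stop came out at only 1.43 rad. The geometry shows the head began about 0.15 rad out from the working stop, so I pushed it on to the real stop on the way back.

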